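# Set out a doming place at the metalsmith's bench

## Task

Set out the bench for doming copper discs: put the steel bench block squarely on the middle of the black rubber pad and the brass doming block squarely on the middle of the steel block, and stand the punch stand behind the pad (beyond it as seen from the robot), centred on it and with its long side parallel to the pad's far edge. Put the tin of discs beside the middle of the pad on the side where the white micromotor box stands, and lay the wooden mallet on the pad's other side, its head beside the middle of the pad and its handle pointing straight back towards the robot along the pad's side edge; leave about 40 mm of clear bench between the pad and each of stand, tin and mallet head. Keep the stand and the tin upright throughout, and leave the steel hammer where it lies.

Things in the scene. Friction and masses are not known exactly. Their poses are not given: they have to be found in the camera images.
- pad: flat square black rubber pad lying on the bench, 100 x 100 x 12 mm, does not move; origin at the centre of its underside, z up, x to its far edge (away from the robot, turned by up to 0.25 rad), y to its left edge. Everything is laid out relative to it, square to its edges
- bench_block: bright steel bench block, square slab 60 x 60 x 20 mm, 0.55 kg, loose; origin at the centre of its underside, x and y square to its sides, z up. Goes flat on the middle of the pad, sides parallel to the pad's (any quarter turn)
- doming_block: brass doming (dapping) block, 40 mm cube with round hollows shown in its faces, about 0.5 kg, loose; origin at the centre of its underside, x and y square to its sides, z up. Goes on the middle of the steel block, sides parallel to the pad's (any quarter turn)
- punch_stand: brown wooden block 40 x 110 x 45 mm (x, y, z) with a row of five ball-ended steel punches fixed upright along the middle of its top, highest point 66 mm; 0.25 to 0.5 kg, loose; origin at the centre of its underside, y along the 110 mm side, z up. Grip it by the 40 mm width. Either way round will do
- disc_tin: low round aluminium tin, 60 mm across (a 61 mm bead goes round its middle), 23 mm high, copper discs showing in its top; 0.12 kg, loose; the lowest 20 mm can be gripped, the top 3 mm is a thin rim; origin at the centre of its underside, z up
- mallet: pale wooden mallet lying loose, about 0.18 kg: round head 40 mm thick, 76 mm long, lying across (along y). Origin on the bench right under the middle of the head; z up. The round handle, 22 mm thick, runs from the head along -x to its butt 191 mm away, its axis sloping from 20 to 11 mm above the bench. Balances about 35 mm behind the head's middle; grip the handle about 45 mm behind it
- mallet_butt (a point): the butt end of the mallet's handle (tells which way the handle points)
- control_box: white and grey micromotor control box with a blue panel on top, 130 x 95 x 86 mm (x, y, z), fixed; stands far to the left or far to the right of the pad and tells on which side the tin goes; origin at the centre of its underside. A handpiece in a steel cradle, fixed too, lies 105 mm from it along +x, 56 mm high, 160 mm long along y
- hammer: ball-peen hammer with a dark steel head (83 mm long across, along y) and a thin brown handle (13 to 19 mm thick) running 200 mm along -x; loose, 0.2 kg; origin on the bench right under the middle of the head. A bystander: to be left alone
- file_block: dark wooden block 60 x 100 x 50 mm with eight needle files with coloured handles standing in it, 118 mm high, fixed; stands on the side away from the control box. A bystander; origin at the centre of its underside
There are look-alikes about, which are no part of the job. What is shaped like the doming_block but green or turquoise is not meant.

How it is judged (in metres and radians):
At the end, for the whole second after the job is handed in: All released, at rest, flat or upright. In the pad's frame: steel block within 12 mm of its centre, brass block within 10 mm of the steel's; stand 110 beyond, tin 120 towards the box, mallet head 128 opposite, butt to the robot (each +-15 mm, also sideways); sides and handle within 0.2 rad (horizontal distance between bench_block and pad below 0.012 m and height (world z) of bench_block between 0.009 and 0.015 m and angle between each of bench_block, doming_block, punch_stand, disc_tin's own z axis and vertical below 0.08 rad and (angle between the x axis of bench_block and the x axis of pad, either way round below 0.2 rad or angle between the x axis of bench_block and the y axis of pad, either way round below 0.2 rad) and horizontal distance between doming_block and bench_block below 0.01 m and height (world z) of doming_block between 0.028 and 0.036 m and (angle between the x axis of doming_block and the x axis of pad, either way round below 0.2 rad or angle between the x axis of doming_block and the y axis of pad, either way round below 0.2 rad) and x of punch_stand in the frame of pad between 0.095 and 0.125 m and y of punch_stand in the frame of pad between -0.015 and 0.015 m and angle between the y axis of punch_stand and the y axis of pad, either way round below 0.2 rad and height (world z) of each of punch_stand, disc_tin below 0.005 m and x of disc_tin in the frame of pad between -0.015 and 0.015 m and x of mallet in the frame of pad between -0.015 and 0.015 m and angle between the x axis of mallet and the x axis of pad, either way round below 0.2 rad and x of mallet_butt in the frame of pad below -0.15 m and angle between mallet's own z axis and vertical below 0.2 rad and height (world z) of mallet below 0.006 m and ((y of control_box in the frame of pad above 0 m and y of disc_tin in the frame of pad between 0.105 and 0.135 m and y of mallet in the frame of pad between -0.143 and -0.113 m) or (y of control_box in the frame of pad below 0 m and y of disc_tin in the frame of pad between -0.135 and -0.105 m and y of mallet in the frame of pad between 0.113 and 0.143 m)) and linear speed of each of bench_block, doming_block, punch_stand, disc_tin, mallet below 0.02 m/s and angular speed of each of bench_block, doming_block, punch_stand, disc_tin, mallet below 0.2 rad/s); the robot touches nothing.
It fails at once if the steel hammer is moved by more than 15 mm (distance of hammer from where it was at the start of the episode above 0.015 m).
It fails at once if the punch stand is tipped (angle between punch_stand's own z axis and vertical above 0.6 rad).
It fails at once if the tin is tipped (angle between disc_tin's own z axis and vertical above 0.6 rad).
It also fails if it takes over 120 s, if anything falls off the work surface, if the arm or the gripper's body presses on something with over 40 N, if the wrist force passes 120 N, or if a joint passes its speed limit or range.

## Robot

A 6-joint arm with a two-finger parallel gripper is mounted at the origin on the work surface. World frame = base frame: x ahead of the robot, y to its left, z up, the work surface at z = 0. Lengths are in m, angles in degrees, forces in N, time in s.
With the tool pointing down it reaches from about 0.375 to 0.975 m from the base axis. Payload 3.8 kg.
Tool frame: the origin (TCP) lies on the centre line of the jaws, within the pads' length; the fingertips stand 17 mm ahead of it and the grasp point (between the pads) lies 2 mm behind it; z points along the fingers, y is the line along which they close (so a half turn about z gives the same grasp; the last joint's range is limited). The gripper opens to 88 mm and grips with 3 to 60 N. Pads are 18 mm wide; open, the fingers measure 123 mm over their backs; the gripper's body (75 mm by 187 mm) begins 45 mm behind the grasp point.
Start: joints at [62.745, 15.12, 91.902, -0, 72.978, -2.114], TCP at [0.287, 0.611, 0.256] pointing down, gripper open.
Joint ranges: [-150.88, 150.88], [-54.13, 125.18], [17.81, 147.31], [-75.09, 255.09], [0, 152.58], [-146.25, 146.25]. Speed limits (degrees/s): [147.25, 147.25, 180, 180, 180, 180].

## Interface

Orientations are given as a 3x3 rotation matrix whose columns are the frame's x, y, z axes.
In Python, from cell import read_state, grab_frame, camera_info, finish_job gives the robot as it stands.
- The arm moves only by the tool apply_moves, never from a script. Its argument "deltas" is a list of rows, each an object with "travel": the shift along the tool's x, y, z in cm, a list of three; "turn": the turn about the tool's z in degrees. In form: [{"travel": [dx, dy, dz], "turn": turn}, ...]. A call has 1 to 20 rows; each row is the pose to reach, as a shift and turn from the pose commanded when the call began, along the tool's axes at that moment; what a row does not reach only later rows make up. A row lasts 1/10 s, in which the tool goes at most 50 mm and 8.59 degrees, less where a joint would pass 70% of its speed; a pose out of reach is approached as far as the arm can. A call with a gripper value outside its range is refused whole. "jaw" is the opening in per cent of the stroke, from 0 (shut) to 100 (fully open), set as the call begins (left out, the last holds). The fingers move at their own pace and stop on an object; "newtons" is the grip in N (left out, the last holds). Time passes only in rows, so rows that repeat a pose let the fingers close. It gives the time, the measured TCP pose, the force, the opening and the grip force at its end, in the units of the state.
- read_state(): the state, without advancing time (a new reading comes with each control period).
- grab_frame(name): name is "scene" or "top" or "wrist"; returns the picture (420x560x3 uint8, blue, green, red); there is no depth.
- camera_info(name): a dict with "fx", "fy", "cx", "cy" (pixels), "world_to_cam" (4x4, takes a point from world to camera coordinates). Camera axes: x right, y up, looking along -z (the intrinsics and any distortion apply to the point x, -y, -z); pixel columns grow to the right and rows downward; lengths in m; the calibration is good to about 2 mm. A picture is of the moment at which its call begins: read the wrist's pose just before it. camera_info takes no time and is no camera call; for the wrist camera it gives the pose at the moment of the call.
- finish_job(): hands the job in; it is judged then, once.
The state is a dict: "time": time; "joints": joint angles; "qd": joint speeds; "effort": joint torques, N m; "tcp_pos": TCP position; "tcp_rot": TCP orientation; "ft_force": force on the tool from outside, world axes, zero at the start; "wrist_torque": the same for the moment, N m; "gripper_width": finger opening in m; "finger_force": force on a finger pad.
Only numpy, scipy, OpenCV 4.12 (cv2) and the standard library are available. Lean on these libraries where they do the work, as an engineer would, in place of code of your own. Each camera call takes 0.05 s, during which the arm holds its last target. There are 200 camera calls.

## Working session

There is one attempt and no reset: what is moved stays moved. The work goes in short steps, Python scripts to look and compute and a tool call to move; the robot and the scene stay as the last step left them, time stands still between calls to the robot, and variables do not carry over. Pictures are saved under pics/ and viewed, at most 14 in all, crops included, and the job is handed in when it is done.

Besides the shell and the picture viewer there is one more tool, called after "Call:" as a command line: name --argument value ..., lists and objects as JSON in quotes. apply_moves: Moves the arm, as the interface text tells. Its arguments: {"type":"object","properties":{"deltas":{"type":"array","items":{"type":"object","properties":{"travel":{"type":"array","items":{"type":"number"}},"turn":{"type":"number"}}}},"jaw":{"type":"number"},"newtons":{"type":"number"}},"required":["deltas"]}

```bash
mkdir -p pics; ls; python3 - <<'E'
from cell import *
import cv2,numpy as np
for n in("top","scene"):
    f=grab_frame(n);cv2.imwrite(f"pics/{n}0.png",f);c=camera_info(n);print(n,{k:np.round(v,3).tolist() if not isinstance(v,str) else v for k,v in c.items()})
c=camera_info("wrist");print({k:np.round(v,3).tolist() if not isinstance(v,str) else v for k,v in c.items()})
s=read_state();print(s)
E
```

```text
pics
top {'fx': 469.08, 'fy': 469.08, 'cx': 276.216, 'cy': 206.471, 'world_to_cam': [[0.02, -1.0, 0.001, -0.018], [0.995, 0.02, 0.093, -0.524], [-0.093, -0.001, 0.996, -1.282], [0.0, 0.0, 0.0, 1.0]]}
scene {'fx': 432.412, 'fy': 432.412, 'cx': 284.484, 'cy': 214.207, 'world_to_cam': [[0.639, 0.769, 0.011, -0.356], [-0.635, 0.52, 0.571, 0.304], [0.434, -0.372, 0.821, -1.504], [0.0, 0.0, 0.0, 1.0]]}
{'fx': 297.05, 'fy': 297.05, 'cx': 279.213, 'cy': 209.535, 'world_to_cam': [[0.425, 0.905, -0.001, -0.676], [-0.862, 0.404, -0.305, 0.041], [-0.276, 0.13, 0.952, -0.389], [0.0, 0.0, 0.0, 1.0]]}
{'time': 0.1, 'joints': array([ 6.27457574e+01,  1.51639413e+01,  9.19722507e+01, -6.07267563e-05,
        7.29801481e+01, -2.11505612e+00]), 'qd': array([-0.03640916, -0.13152994, -0.19691972,  0.00763322, -0.01826689,
       -0.08139085]), 'effort': array([ 5.61838751e-04, -5.03616643e+01, -3.58070898e+01,  7.32274912e-02,
        2.31995084e-02, -7.42654697e-05]), 'tcp_pos': array([0.28648197, 0.6105112 , 0.25453421]), 'tcp_rot': array([[-9.05278561e-01,  4.24817448e-01, -9.28953276e-04],
       [ 4.24818458e-01,  9.05276763e-01, -1.80555927e-03],
       [ 7.39267323e-05, -2.02917060e-03, -9.99997938e-01]]), 'ft_force': array([0.03185   , 0.35644535, 0.74175817]), 'wrist_torque': array([-0.01748666, -0.00151645, -0.04801372]), 'finger_force': 0.0, 'gripper_width': 0.08813177100776264}
```

View pics/top0.png

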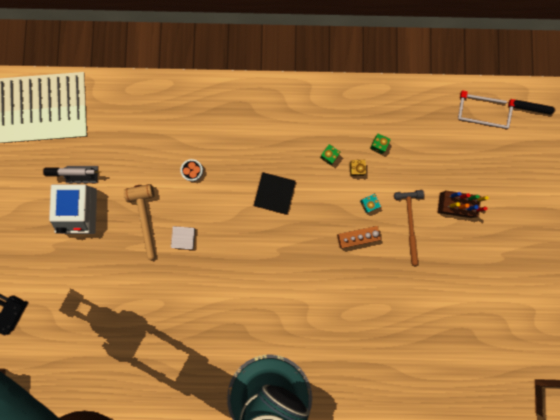

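View pics/scene0.png

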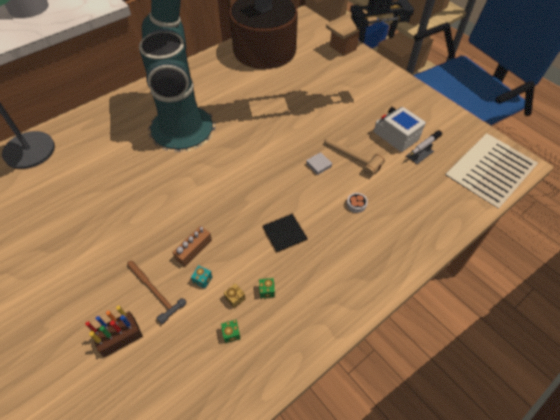

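Candidates in the top view:
- Brass: (358,169) is yellow and is my choice. Green (331,155) and (381,145) and turquoise (371,204) are look-alikes.
- Steel block: (183,238)
- Pad: (275,193)
- Tin: (192,170)
- Mallet: head (140,192), butt (152,257). The hammer is at (409,195).
- Stand: (360,238). The file block is at (462,205).
- Control box: on the left, so the tin goes to +y and the mallet to −y.

```bash
cat > h.py <<'E'
from cell import *
import cv2,numpy as np
def ray(c,uv,h):
    """pixel(s) -> world xy on plane z=h"""
    M=np.array(c["world_to_cam"]);R=M[:3,:3];o=-R.T@M[:3,3]
    uv=np.atleast_2d(np.array(uv,float))
    d=np.c_[(uv[:,0]-c["cx"])/c["fx"],-(uv[:,1]-c["cy"])/c["fy"],-np.ones(len(uv))]@R
    t=(h-o[2])/d[:,2]; return (o+d*t[:,None])[:,:2]
def proj(c,P):
    M=np.array(c["world_to_cam"]);q=np.atleast_2d(P)@M[:3,:3].T+M[:3,3]
    return np.c_[c["cx"]-c["fx"]*q[:,0]/q[:,2],c["cy"]+c["fy"]*q[:,1]/q[:,2]]
def rect(pts):
    """min-area rectangle of world points: centre mm, sizes mm, angle of the FIRST side deg"""
    (c,s,a)=cv2.minAreaRect((np.array(pts)*1000).astype(np.float32)); return np.round(c,1),np.round(s,1),round(a,1)
def blobs(m,amin):
    m=cv2.morphologyEx(m.astype(np.uint8)*255,cv2.MORPH_OPEN,np.ones((3,3)))
    return [k[:,0] for k in cv2.findContours(m,cv2.RETR_EXTERNAL,cv2.CHAIN_APPROX_NONE)[0] if cv2.contourArea(k)>amin]
def go(x,y,z,ya=None):
    """deltas for tcp at x,y,z (m), tool y axis along angle ya (deg, mod 180)"""
    s=read_state();R=s["tcp_rot"];d=R.T@(np.array([x,y,z])-s["tcp_pos"])*100;t=0
    if ya is not None:
        cur=np.degrees(np.arctan2(R[1,1],R[0,1])); t=-((ya-cur+90)%180-90)
    print("travel cm",np.round(d,2),"turn",round(t,1),"j6",round(s["joints"][5],1),"tcp",np.round(s["tcp_pos"],4))
E
python3 - <<'E'
from h import *
f=cv2.imread("pics/top0.png");c=camera_info("top");hsv=cv2.cvtColor(f,cv2.COLOR_BGR2HSV)
cv2.imwrite("pics/crop.png",cv2.resize(f[125:275,110:430],None,fx=2.5,fy=2.5,interpolation=cv2.INTER_CUBIC))
H,S,V=[hsv[...,i].astype(int) for i in range(3)]
roi=np.zeros(H.shape,bool);roi[130:275,110:430]=1
for n,m,h in(("dark",V<50,.012),("grey",(S<50)&(V>90),.02)):
    for k in blobs(m&roi,60): print(n,k.mean(0).round(),*rect(ray(c,k,h)))
for n,p,h in(("brass",(358,168),.04),("stand",(360,237),.045),("tin",(192,170),.023),("mhead",(140,192),.02),("butt",(152,257),.011),("hammer",(409,195),.02),("green",(331,154),.04),("turq",(371,204),.04)): print(n,ray(c,p,h).round(3))
E
```

```text
dark [274. 193.] [563.4  -1.8] [94.9 94.9] 77.0
grey [183. 238.] [432.3 249.9] [56.4 55.6] 86.4
brass [[ 0.635 -0.232]]
stand [[ 0.443 -0.238]]
tin [[0.622 0.231]]
mhead [[0.558 0.375]]
butt [[0.377 0.335]]
hammer [[ 0.565 -0.379]]
green [[ 0.672 -0.157]]
turq [[ 0.535 -0.269]]
```

View pics/crop.png

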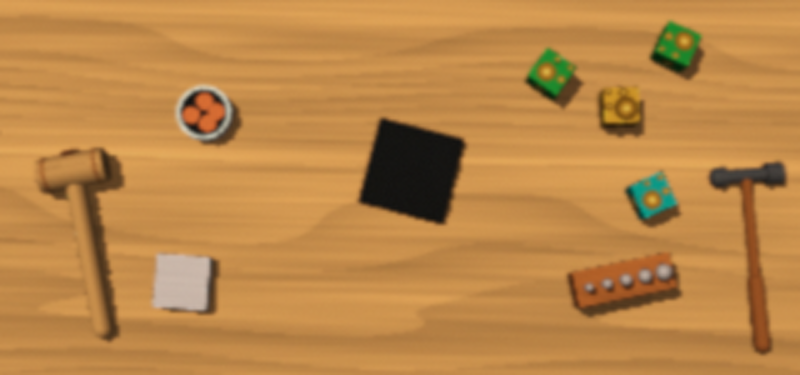

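The crop confirms yellow brass at (620,107), stand at (625,283), steel at (183,283) and the mallet with its head at (75,170). Pad yaw is about −13°. First I'll hover over the steel block.

```bash
python3 - <<'E'
from h import *
go(.425,.25,.2,86.4)
E
```

```text
travel cm [-27.86 -26.74   5.51] turn -21.5 j6 -2.1 tcp [0.2865 0.6105 0.2545]
```

Call:
apply_moves --deltas '[{"travel":[-27.9,-26.7,0],"turn":-21.5},{"travel":[-27.9,-26.7,0],"turn":-21.5},{"travel":[-27.9,-26.7,0],"turn":-21.5},{"travel":[-27.9,-26.7,0],"turn":-21.5},{"travel":[-27.9,-26.7,0],"turn":-21.5},{"travel":[-27.9,-26.7,0],"turn":-21.5},{"travel":[-27.9,-26.7,0],"turn":-21.5},{"travel":[-27.9,-26.7,5.5],"turn":-21.5},{"travel":[-27.9,-26.7,5.5],"turn":-21.5},{"travel":[-27.9,-26.7,5.5],"turn":-21.5},{"travel":[-27.9,-26.7,5.5],"turn":-21.5},{"travel":[-27.9,-26.7,5.5],"turn":-21.5}]'

```text
time: 1.3
tcp_pos: [0.4264, 0.2525, 0.2021]
tcp_rot: [[-0.998, 0.062, 0.002], [0.062, 0.998, 0.001], [-0.002, 0.002, -1.0]]
ft_force: [-0.7, 1.1, 0.6]
gripper_width: 0.0883
finger_force: 0.0
```

```bash
python3 - <<'E'
from h import *
c=camera_info("wrist");f=grab_frame("wrist");cv2.imwrite("pics/w1.png",f)
hsv=cv2.cvtColor(f,cv2.COLOR_BGR2HSV);H,S,V=[hsv[...,i].astype(int) for i in range(3)]
print(proj(c,[.432,.25,.02]))
for k in blobs((S<50)&(V>120),400): print(k.mean(0).round(),*rect(ray(c,k,.02)))
go(.432,.25,.2)
E
```

```text
[[275.39072205 196.24891229]]
[279. 196.] [431.6 252.5] [59.9 58.2] 86.4
travel cm [-0.57 -0.22  0.22] turn 0 j6 -58.7 tcp [0.4265 0.2525 0.2022]
```

View pics/w1.png

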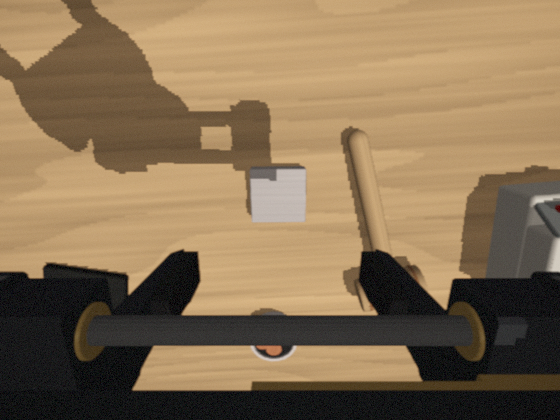

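The picture shows the steel block at (279,194), the mallet at right and the tin below, behind the fingers. Now I'll descend and grip.

Call:
apply_moves --deltas '[{"travel":[-0.5,0,4]},{"travel":[-0.5,0,8.5]},{"travel":[-0.5,0,13]},{"travel":[-0.5,0,16]},{"travel":[-0.5,0,17.5]},{"travel":[-0.5,0,18.2]},{"travel":[-0.5,0,18.2]},{"travel":[-0.5,0,18.2]}]'

```text
schema error: expected keys travel, turn
```

Call:
apply_moves --deltas '[{"travel":[0,0,0]},{"travel":[0,0,0]},{"travel":[0,0,0]},{"travel":[0,0,0]},{"travel":[0,0,0]},{"travel":[0,0,0]}]' --jaw 50 --newtons 40

```text
schema error: expected keys travel, turn
```

Call:
apply_moves --deltas '[{"travel":[0,0,-1]},{"travel":[0,0,-4]},{"travel":[0,0,-8]},{"travel":[0,0,-10]},{"travel":[0,0,-10]},{"travel":[0,0,-10]}]'

```text
schema error: expected keys travel, turn
```

```bash
python3 - <<'E'
from h import *
print(read_state()["gripper_width"],read_state()["finger_force"])
go(.49,0.01,.15,77)
E
```

```text
0.08812517686830017 0.0
travel cm [ -7.83 -23.82   5.2 ] turn 9.5 j6 -58.7 tcp [0.4265 0.2525 0.2022]
```

Turn is required in every row.

Call:
apply_moves --deltas '[{"travel":[-0.5,0,4],"turn":0},{"travel":[-0.5,0,8.5],"turn":0},{"travel":[-0.5,0,13],"turn":0},{"travel":[-0.5,0,16],"turn":0},{"travel":[-0.5,0,17.5],"turn":0},{"travel":[-0.5,0,18.2],"turn":0},{"travel":[-0.5,0,18.2],"turn":0},{"travel":[-0.5,0,18.2],"turn":0}]'

```text
time: 2.15
tcp_pos: [0.432, 0.2517, 0.02]
tcp_rot: [[-0.998, 0.063, 0.002], [0.063, 0.998, 0.001], [-0.002, 0.001, -1.0]]
ft_force: [-0.2, -0.6, 0.4]
gripper_width: 0.088
finger_force: 0.0
```

Call:
apply_moves --deltas '[{"travel":[0,0,0],"turn":0},{"travel":[0,0,0],"turn":0},{"travel":[0,0,0],"turn":0},{"travel":[0,0,0],"turn":0},{"travel":[0,0,0],"turn":0},{"travel":[0,0,0],"turn":0}]' --jaw 50 --newtons 40

```text
time: 2.75
tcp_pos: [0.4312, 0.2507, 0.0192]
tcp_rot: [[-0.998, 0.064, 0.001], [0.064, 0.998, 0.0], [-0.001, 0.0, -1.0]]
ft_force: [-0.5, -0.6, 3.2]
gripper_width: 0.06
finger_force: 40.0
```

Call:
apply_moves --deltas '[{"travel":[0,0,-1],"turn":0},{"travel":[0,0,-4],"turn":0},{"travel":[0,0,-8],"turn":0},{"travel":[0,0,-10],"turn":0},{"travel":[0,0,-10],"turn":0},{"travel":[0,0,-10],"turn":0}]'

```text
time: 3.35
tcp_pos: [0.4301, 0.25, 0.1179]
tcp_rot: [[-0.998, 0.064, -0.001], [0.064, 0.998, -0.001], [0.001, -0.001, -1.0]]
ft_force: [-0.5, -0.2, -5.9]
gripper_width: 0.0597
finger_force: 40.0
```

```bash
python3 - <<'E'
from h import *
print(read_state()["gripper_width"],read_state()["finger_force"],read_state()["ft_force"])
go(.49,0.01,.15,77)
E
```

```text
0.0596821012241141 39.976027705706656 [-0.51141994 -0.1622356  -5.93224466]
travel cm [ -7.5  -23.57  -3.2 ] turn 9.4 j6 -59.1 tcp [0.4301 0.25   0.1179]
```

Call:
apply_moves --deltas '[{"travel":[-2,-4,-2],"turn":3},{"travel":[-4,-9,-3.2],"turn":9.4},{"travel":[-6,-14,-3.2],"turn":9.4},{"travel":[-7,-19,-3.2],"turn":9.4},{"travel":[-7.5,-23,-3.2],"turn":9.4},{"travel":[-7.5,-23.5,-3.2],"turn":9.4},{"travel":[-7.5,-23.5,-3.2],"turn":9.4},{"travel":[-7.5,-23.5,-3.2],"turn":9.4}]'

```text
time: 4.15
tcp_pos: [0.4893, 0.0118, 0.1488]
tcp_rot: [[-0.974, 0.226, -0.004], [0.226, 0.974, 0.001], [0.004, -0.0, -1.0]]
ft_force: [0.4, -0.5, -5.5]
gripper_width: 0.0596
finger_force: 40.0
```

```bash
python3 - <<'E'
from h import *
c=camera_info("wrist");f=grab_frame("wrist");cv2.imwrite("pics/w2.png",f)
print(proj(c,[[.563,-.002,.012]]))
m=f.max(2)<45
for k in blobs(m,400): print(k.mean(0).round(),k.min(0),k.max(0),*rect(ray(c,k,.012)))
go(.5634,-.002,.15,77)
E
```

```text
[[280.76477498 275.49984848]]
[301. 351.] [  0 251] [559 419] [644.8 -21.4] [674.3 222.5] 76.8
travel cm [-7.51  0.27 -0.1 ] turn 0.0 j6 -78.5 tcp [0.4897 0.0123 0.1492]
```

View pics/w2.png

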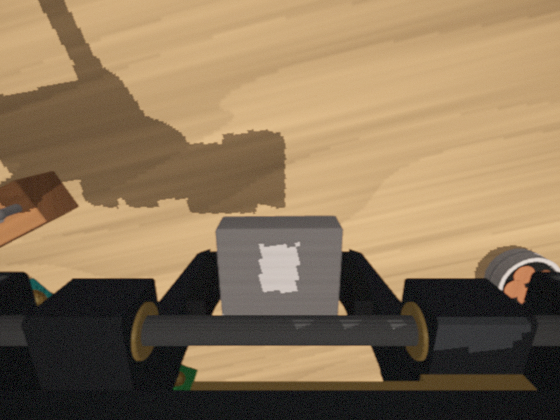

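The held block hides the pad here, so I'll use the pad pose from the top camera, which agreed with the actual grasp of the steel to about 1 mm.

Call:
apply_moves --deltas '[{"travel":[-3,0.2,0],"turn":0},{"travel":[-6,0.3,2],"turn":0},{"travel":[-7.5,0.3,6],"turn":0},{"travel":[-7.5,0.3,9],"turn":0},{"travel":[-7.5,0.3,10.5],"turn":0},{"travel":[-7.5,0.3,11.2],"turn":0},{"travel":[-7.5,0.3,11.2],"turn":0},{"travel":[-7.5,0.3,11.2],"turn":0}]'

```text
time: 5.0
tcp_pos: [0.5656, -0.0024, 0.0401]
tcp_rot: [[-0.974, 0.225, 0.002], [0.225, 0.974, -0.0], [-0.002, 0.0, -1.0]]
ft_force: [-0.9, -0.5, -4.5]
gripper_width: 0.0601
finger_force: 40.0
```

```bash
python3 - <<'E'
from h import *
print(read_state()["ft_force"])
go(.5634,-.002,.0315,77)
E
```

```text
[-0.92077857 -0.4775566  -4.51930513]
travel cm [ 0.23 -0.02  0.86] turn 0.0 j6 -79.8 tcp [ 0.5656 -0.0024  0.0401]
```

Call:
apply_moves --deltas '[{"travel":[0.2,0,0.5],"turn":0},{"travel":[0.2,0,0.8],"turn":0},{"travel":[0.2,0,0.9],"turn":0},{"travel":[0.2,0,0.9],"turn":0},{"travel":[0.2,0,0.9],"turn":0}]'

```text
time: 5.5
tcp_pos: [0.5631, -0.0023, 0.0311]
tcp_rot: [[-0.974, 0.226, 0.001], [0.226, 0.974, 0.0], [-0.001, 0.0, -1.0]]
ft_force: [-4.8, -0.3, 6.7]
gripper_width: 0.0599
finger_force: 40.0
```

Call:
apply_moves --deltas '[{"travel":[0,0,0],"turn":0},{"travel":[0,0,0],"turn":0},{"travel":[0,0,0],"turn":0},{"travel":[0,0,-1],"turn":0},{"travel":[0,0,-5],"turn":0},{"travel":[0,0,-10],"turn":0},{"travel":[0,0,-15],"turn":0},{"travel":[0,0,-17],"turn":0},{"travel":[0,0,-17],"turn":0},{"travel":[0,0,-17],"turn":0}]' --jaw 100

```text
time: 6.5
tcp_pos: [0.5626, -0.0024, 0.2]
tcp_rot: [[-0.974, 0.226, 0.001], [0.226, 0.974, -0.0], [-0.001, 0.0, -1.0]]
ft_force: [0.0, -0.4, -0.3]
gripper_width: 0.0884
finger_force: 0.0
```

```bash
python3 - <<'E'
from h import *
go(.56,-.22,.2,0)
go(.56,-.22,.2,90)
E
```

```text
travel cm [ -4.66 -21.26  -0.  ] turn 77.0 j6 -79.7 tcp [ 0.5626 -0.0024  0.2   ]
travel cm [ -4.66 -21.26  -0.  ] turn -13.0 j6 -79.7 tcp [ 0.5626 -0.0024  0.2   ]
```

Call:
apply_moves --deltas '[{"travel":[-2,-4,0],"turn":8},{"travel":[-4,-8,0],"turn":16},{"travel":[-6,-12,0],"turn":25},{"travel":[-9,-16,0],"turn":33},{"travel":[-12,-20,0],"turn":42},{"travel":[-12,-20.8,0],"turn":50},{"travel":[-12,-20.8,0],"turn":58},{"travel":[-12,-20.8,0],"turn":66},{"travel":[-12,-20.8,0],"turn":74},{"travel":[-12,-20.8,0],"turn":77},{"travel":[-12,-20.8,0],"turn":77},{"travel":[-12,-20.8,0],"turn":77}]'

```text
time: 7.7
tcp_pos: [0.6314, -0.2316, 0.1971]
tcp_rot: [[-0.001, 1.0, -0.004], [1.0, 0.001, 0.002], [0.002, -0.004, -1.0]]
ft_force: [0.1, -0.5, -0.3]
gripper_width: 0.088
finger_force: 0.0
```

```bash
python3 - <<'E'
from h import *
c=camera_info("wrist");f=grab_frame("wrist");cv2.imwrite("pics/w3.png",f)
hsv=cv2.cvtColor(f,cv2.COLOR_BGR2HSV);H,S,V=[hsv[...,i].astype(int) for i in range(3)]
u=proj(c,[.635,-.232,.04])[0];print(u, hsv[int(u[1])-10:int(u[1])+11:5,int(u[0])-10:int(u[0])+11:5].tolist())
go(.635,-.232,.2,0)
E
```

```text
[282.98531536 200.03909762] [[[21, 136, 190], [20, 137, 196], [19, 164, 145], [20, 153, 170], [21, 139, 192]], [[21, 138, 191], [18, 175, 115], [18, 167, 122], [17, 171, 116], [20, 145, 187]], [[17, 166, 118], [19, 164, 151], [19, 146, 178], [19, 160, 150], [19, 172, 113]], [[18, 160, 137], [20, 148, 178], [22, 106, 210], [20, 151, 177], [19, 165, 139]], [[19, 186, 119], [19, 152, 158], [20, 145, 181], [19, 156, 159], [18, 169, 122]]]
travel cm [-0.03  0.33 -0.23] turn 0.0 j6 -22.3 tcp [ 0.6317 -0.2317  0.1978]
```

View pics/w3.png

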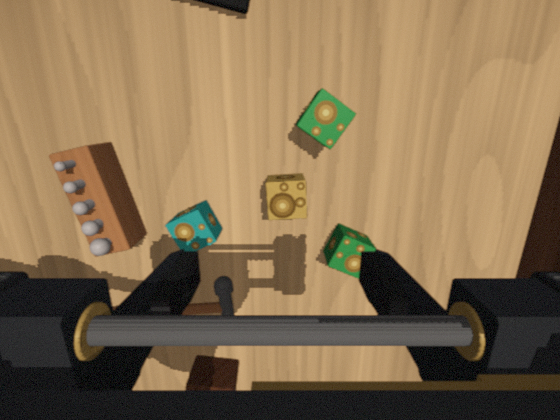

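Brass sits at (286,200), nearly square to the tool. Green cubes are at (327,118) and (350,252), turquoise at (193,226), and the stand at (97,200). I'll narrow the jaws and descend.

Call:
apply_moves --deltas '[{"travel":[0,0.6,4],"turn":0},{"travel":[0,0.6,8.5],"turn":0},{"travel":[0,0.6,13],"turn":0},{"travel":[0,0.6,15],"turn":0},{"travel":[0,0.6,16.8],"turn":0},{"travel":[0,0.6,17.4],"turn":0},{"travel":[0,0.6,17.4],"turn":0},{"travel":[0,0.6,17.4],"turn":0}]' --jaw 72

```text
time: 8.55
tcp_pos: [0.6398, -0.2326, 0.0273]
tcp_rot: [[0.001, 1.0, 0.002], [1.0, -0.001, -0.001], [-0.001, 0.002, -1.0]]
ft_force: [-0.8, -0.1, 0.8]
gripper_width: 0.0635
finger_force: 0.0
```

Call:
apply_moves --deltas '[{"travel":[0,0,0],"turn":0},{"travel":[0,0,0],"turn":0},{"travel":[0,0,0],"turn":0},{"travel":[0,0,0],"turn":0},{"travel":[0,0,0],"turn":0},{"travel":[0,0,0],"turn":0}]' --jaw 20 --newtons 35

```text
time: 9.15
tcp_pos: [0.6384, -0.2322, 0.0268]
tcp_rot: [[0.001, 1.0, -0.0], [1.0, -0.001, -0.0], [-0.0, -0.0, -1.0]]
ft_force: [-4.3, -0.4, 5.7]
gripper_width: 0.0403
finger_force: 34.6
```

Call:
apply_moves --deltas '[{"travel":[0,0,-1],"turn":0},{"travel":[0,0,-4],"turn":0},{"travel":[0,0,-8],"turn":0},{"travel":[0,0,-12],"turn":0},{"travel":[0,0,-13],"turn":0},{"travel":[0,0,-13],"turn":0},{"travel":[0,0,-13],"turn":0}]'

```text
time: 9.85
tcp_pos: [0.6371, -0.2315, 0.1533]
tcp_rot: [[0.001, 1.0, -0.003], [1.0, -0.001, 0.001], [0.001, -0.003, -1.0]]
ft_force: [-0.3, -0.5, -6.0]
gripper_width: 0.0398
finger_force: 34.5
```

```bash
python3 - <<'E'
from h import *
s=read_state();print(s["gripper_width"],s["ft_force"])
go(.5634,-.002,.15,-13)
c=camera_info("top");f=grab_frame("top");cv2.imwrite("pics/t2.png",f)
hsv=cv2.cvtColor(f,cv2.COLOR_BGR2HSV)
roi=np.zeros(f.shape[:2],bool);roi[160:230,245:310]=1
for k in blobs((hsv[...,1]<60)&(hsv[...,2]>60)&roi,60): print(k.mean(0),*rect(ray(c,k,.032)))
for k in blobs((f.max(2)<45)&roi,60): print(k.mean(0),*rect(ray(c,k,.012)))
cv2.imwrite("pics/t2c.png",cv2.resize(f[150:240,235:315],None,fx=4,fy=4,interpolation=cv2.INTER_CUBIC))
E
```

```text
0.03975829415620599 [-0.26033444 -0.47052361 -5.95317231]
travel cm [22.94 -7.39  0.38] turn 13.0 j6 -22.0 tcp [ 0.6371 -0.2315  0.1533]
[274.16470588 191.62352941] [565.2  -1.1] [64.8 65. ] 77.4
[274.43442623 193.02459016] [563.3  -1.8] [93.5 93.6] 77.0
```

View pics/t2c.png

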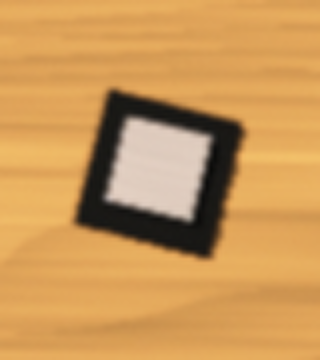

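The steel block sits centred on the pad, about 2 mm off. Now I'll carry the brass over.

Call:
apply_moves --deltas '[{"travel":[4,-1.5,0],"turn":4},{"travel":[8.5,-3,0],"turn":10},{"travel":[13,-4.5,0],"turn":13},{"travel":[17.5,-6,0],"turn":13},{"travel":[21,-7,0.5],"turn":13},{"travel":[22.9,-7.3,3],"turn":13},{"travel":[22.9,-7.3,6],"turn":13},{"travel":[22.9,-7.3,8],"turn":13},{"travel":[22.9,-7.3,8],"turn":13},{"travel":[22.9,-7.3,8],"turn":13},{"travel":[22.9,-7.3,8],"turn":13}]'

```text
time: 11.0
tcp_pos: [0.5664, -0.0033, 0.0762]
tcp_rot: [[0.226, 0.974, 0.001], [0.974, -0.226, -0.0], [0.0, 0.001, -1.0]]
ft_force: [0.1, 0.3, -4.4]
gripper_width: 0.0401
finger_force: 34.5
```

```bash
python3 - <<'E'
from h import *
go(.564,-.002,.059,-13)
E
```

```text
travel cm [ 0.07 -0.26  1.72] turn -0.1 j6 10.2 tcp [ 0.5664 -0.0033  0.0762]
```

Call:
apply_moves --deltas '[{"travel":[0.1,-0.2,0.7],"turn":0},{"travel":[0.1,-0.2,1.2],"turn":0},{"travel":[0.1,-0.2,1.5],"turn":0},{"travel":[0.1,-0.2,1.7],"turn":0},{"travel":[0.1,-0.2,1.7],"turn":0},{"travel":[0.1,-0.2,1.7],"turn":0}]'

```text
time: 11.6
tcp_pos: [0.5642, -0.0016, 0.0589]
tcp_rot: [[0.226, 0.974, 0.0], [0.974, -0.226, -0.0], [0.0, 0.0, -1.0]]
ft_force: [0.5, 0.3, -3.6]
gripper_width: 0.0398
finger_force: 34.5
```

Call:
apply_moves --deltas '[{"travel":[0,0,0],"turn":0},{"travel":[0,0,0],"turn":0},{"travel":[0,0,0],"turn":0},{"travel":[0,0,-1],"turn":0},{"travel":[0,0,-5],"turn":0},{"travel":[0,0,-10],"turn":0},{"travel":[0,0,-14],"turn":0},{"travel":[0,0,-14],"turn":0},{"travel":[0,0,-14],"turn":0}]' --jaw 100

```text
time: 12.5
tcp_pos: [0.5652, -0.0016, 0.2012]
tcp_rot: [[0.226, 0.974, 0.004], [0.974, -0.226, -0.0], [0.001, 0.004, -1.0]]
ft_force: [0.0, -0.6, -0.5]
gripper_width: 0.0881
finger_force: 0.0
```

```bash
python3 - <<'E'
from h import *
c=camera_info("top")
# stand axis from the crop: ends' top edges
f=cv2.imread("pics/t2.png");hsv=cv2.cvtColor(f,cv2.COLOR_BGR2HSV)
roi=np.zeros(f.shape[:2],bool);roi[220:260,330:395]=1
for k in blobs((hsv[...,0]<13)&(hsv[...,1]>120)&roi,60): print(k.mean(0),*rect(ray(c,k,.045)))
go(.443,-.238,.22,0)
E
```

```text
travel cm [-25.78  -6.56  -1.93] turn -13.0 j6 10.4 tcp [ 0.5652 -0.0016  0.2012]
```

Call:
apply_moves --deltas '[{"travel":[-5,-1,-2],"turn":-8},{"travel":[-10,-2,-2],"turn":-16},{"travel":[-15,-4,-2],"turn":-24},{"travel":[-20,-5,-2],"turn":-26},{"travel":[-24,-6,-2],"turn":-26},{"travel":[-25.8,-6.5,-2],"turn":-26},{"travel":[-25.8,-6.5,-2],"turn":-26},{"travel":[-25.8,-6.5,-2],"turn":-26},{"travel":[-25.8,-6.5,-2],"turn":-26},{"travel":[-25.8,-6.5,-2],"turn":-26}]'

```text
time: 13.5
tcp_pos: [0.4428, -0.237, 0.2181]
tcp_rot: [[-0.226, 0.974, -0.001], [0.974, 0.226, 0.001], [0.001, -0.001, -1.0]]
ft_force: [-0.3, -0.2, 0.4]
gripper_width: 0.0881
finger_force: 0.0
```

```bash
python3 - <<'E'
from h import *
import json
c=camera_info("wrist");f=grab_frame("wrist");cv2.imwrite("pics/w4.png",f)
json.dump({k:np.array(v).tolist() for k,v in c.items()},open("w4.json","w"))
print(proj(c,[.443,-.238,.045]));go(.443,-.238,.2,13)
E
```

```text
[[278.53829661 196.21016802]]
travel cm [-0.09 -0.01  1.84] turn 0.1 j6 -44.1 tcp [ 0.4429 -0.2371  0.2184]
```

View pics/w4.png

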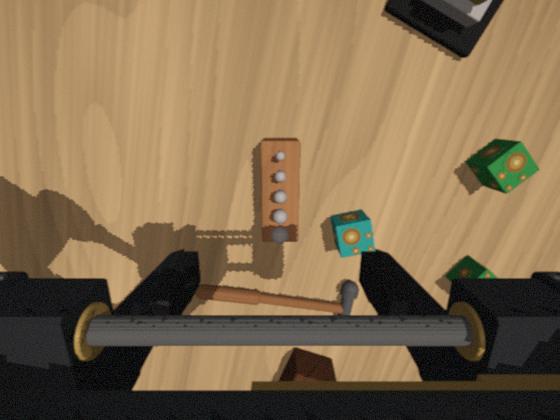

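The stand lies at cols 261–299, rows 141–241, aligned with the tool; turquoise at (353,233) and hammer handle at rows 285–305 are clear of narrowed fingers.

Call:
apply_moves --deltas '[{"travel":[0.2,0,5],"turn":0},{"travel":[0.2,0,10],"turn":0},{"travel":[0.2,0,14],"turn":0},{"travel":[0.2,0,17],"turn":0},{"travel":[0.2,0,18.5],"turn":0},{"travel":[0.2,0,19],"turn":0},{"travel":[0.2,0,19],"turn":0},{"travel":[0.2,0,19],"turn":0}]' --jaw 70

```text
time: 14.35
tcp_pos: [0.4432, -0.2365, 0.0298]
tcp_rot: [[-0.225, 0.974, 0.002], [0.974, 0.225, -0.001], [-0.001, 0.001, -1.0]]
ft_force: [0.2, -0.0, -1.4]
gripper_width: 0.0617
finger_force: 0.0
```

Call:
apply_moves --deltas '[{"travel":[0,0,0],"turn":0},{"travel":[0,0,0],"turn":0},{"travel":[0,0,0],"turn":0},{"travel":[0,0,0],"turn":0},{"travel":[0,0,0],"turn":0},{"travel":[0,0,0],"turn":0}]' --jaw 20 --newtons 40

```text
time: 14.95
tcp_pos: [0.4428, -0.2367, 0.0296]
tcp_rot: [[-0.224, 0.975, 0.001], [0.975, 0.224, -0.001], [-0.001, 0.001, -1.0]]
ft_force: [0.0, 1.2, 5.8]
gripper_width: 0.0398
finger_force: 40.0
```

Call:
apply_moves --deltas '[{"travel":[0,0,-1],"turn":0},{"travel":[0,0,-4],"turn":0},{"travel":[0,0,-8],"turn":0},{"travel":[0,0,-12],"turn":0},{"travel":[0,0,-14],"turn":0},{"travel":[0,0,-14],"turn":0},{"travel":[0,0,-14],"turn":0}]'

```text
time: 15.65
tcp_pos: [0.4414, -0.236, 0.1681]
tcp_rot: [[-0.224, 0.975, -0.001], [0.975, 0.224, 0.0], [0.001, -0.001, -1.0]]
ft_force: [0.1, -1.2, -4.8]
gripper_width: 0.0399
finger_force: 40.0
```

```bash
python3 - <<'E'
from h import *
s=read_state();print(s["gripper_width"],s["ft_force"],s["wrist_torque"])
go(.6706,-.0266,.17,-13)
c=camera_info("top");f=grab_frame("top")
hsv=cv2.cvtColor(f,cv2.COLOR_BGR2HSV);H,S,V=[hsv[...,i].astype(int) for i in range(3)]
roi=np.zeros(f.shape[:2],bool);roi[175:215,255:300]=1
for k in blobs((S>90)&(H>15)&(V>60)&roi&(cv2.dilate((f.max(2)<60).astype(np.uint8),np.ones((3,3)))==0),30): print(k.mean(0),*rect(ray(c,k,.072)))
cv2.imwrite("pics/t3c.png",cv2.resize(f[150:240,235:315],None,fx=4,fy=4,interpolation=cv2.INTER_CUBIC))
E
```

```text
0.03985901107319155 [ 0.13539291 -1.23033424 -4.77191743] [-0.04722491  0.13608154 -0.00055181]
travel cm [15.27 27.04 -0.2 ] turn 26.0 j6 -43.9 tcp [ 0.4414 -0.236   0.1681]
[264.16666667 211.8125    ] [507.  22.] [16.1 53.6] 1.2
[275.03571429 190.14285714] [563.5  -3.7] [42.8 43.1] 79.8
[294.6146789  192.70642202] [553.2 -49.7] [105.6  37.8] 1.2
[256.63333333 180.6       ] [587.8  45.4] [32.7 10.8] 1.4
```

View pics/t3c.png

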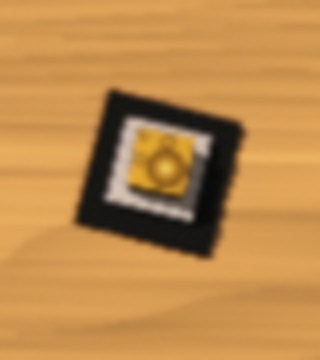

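Brass is on the steel, about 3 mm off centre and square. Next, carry the stand behind the pad.

Call:
apply_moves --deltas '[{"travel":[1.5,3,0],"turn":3},{"travel":[4,7,0],"turn":8},{"travel":[6.5,11,0],"turn":14},{"travel":[9,15,0],"turn":20},{"travel":[11,19,0],"turn":26},{"travel":[13,23,0],"turn":26},{"travel":[14.5,25.5,0],"turn":26},{"travel":[15.2,26.9,0],"turn":26},{"travel":[15.2,26.9,4],"turn":26},{"travel":[15.2,26.9,8],"turn":26},{"travel":[15.2,26.9,11],"turn":26},{"travel":[15.2,26.9,12],"turn":26},{"travel":[15.2,26.9,12],"turn":26},{"travel":[15.2,26.9,12],"turn":26}]'

```text
time: 17.1
tcp_pos: [0.6706, -0.0284, 0.0495]
tcp_rot: [[0.226, 0.974, 0.001], [0.974, -0.226, -0.0], [-0.0, 0.001, -1.0]]
ft_force: [0.4, 0.9, -1.8]
gripper_width: 0.0397
finger_force: 40.0
```

```bash
python3 - <<'E'
from h import *
go(.6706,-.0266,.0298,-13)
E
```

```text
travel cm [ 0.17 -0.04  1.97] turn -0.1 j6 8.5 tcp [ 0.6706 -0.0284  0.0495]
```

Call:
apply_moves --deltas '[{"travel":[0.1,0,0.8],"turn":0},{"travel":[0.1,0,1.4],"turn":0},{"travel":[0.1,0,1.7],"turn":0},{"travel":[0.1,0,1.95],"turn":0},{"travel":[0.1,0,1.95],"turn":0},{"travel":[0.1,0,1.95],"turn":0}]'

```text
time: 17.7
tcp_pos: [0.6706, -0.0269, 0.0297]
tcp_rot: [[0.226, 0.974, 0.001], [0.974, -0.226, -0.0], [0.0, 0.001, -1.0]]
ft_force: [-1.0, 1.0, -0.1]
gripper_width: 0.0395
finger_force: 40.0
```

Call:
apply_moves --deltas '[{"travel":[0,0,0],"turn":0},{"travel":[0,0,0],"turn":0},{"travel":[0,0,0],"turn":0},{"travel":[0,0,-1],"turn":0},{"travel":[0,0,-5],"turn":0},{"travel":[0,0,-10],"turn":0},{"travel":[0,0,-15],"turn":0},{"travel":[0,0,-17],"turn":0},{"travel":[0,0,-17],"turn":0},{"travel":[0,0,-17],"turn":0}]' --jaw 70

```text
time: 18.7
tcp_pos: [0.6703, -0.0269, 0.1997]
tcp_rot: [[0.226, 0.974, 0.001], [0.974, -0.226, -0.0], [0.0, 0.001, -1.0]]
ft_force: [0.2, -0.3, -1.0]
gripper_width: 0.0617
finger_force: 0.0
```

```bash
python3 - <<'E'
from h import *
for a in (77,-13,30): go(.622,.231,.2,a)
E
```

```text
travel cm [ 24.03 -10.52  -0.04] turn 90.0 j6 8.6 tcp [ 0.6703 -0.0269  0.1997]
travel cm [ 24.03 -10.52  -0.04] turn -0.0 j6 8.6 tcp [ 0.6703 -0.0269  0.1997]
travel cm [ 24.03 -10.52  -0.04] turn -43.0 j6 8.6 tcp [ 0.6703 -0.0269  0.1997]
```

Call:
apply_moves --deltas '[{"travel":[5,-2,0],"turn":0},{"travel":[10,-4.2,0],"turn":0},{"travel":[14.5,-6.3,0],"turn":0},{"travel":[19,-8.3,0],"turn":0},{"travel":[23,-10,0],"turn":0},{"travel":[24,-10.5,0],"turn":0},{"travel":[24,-10.5,0],"turn":0},{"travel":[24,-10.5,0],"turn":0},{"travel":[24,-10.5,0],"turn":0}]' --jaw 100

```text
time: 19.6
tcp_pos: [0.6222, 0.2287, 0.1981]
tcp_rot: [[0.227, 0.974, -0.002], [0.974, -0.227, -0.001], [-0.002, -0.001, -1.0]]
ft_force: [-0.5, -0.4, 0.5]
gripper_width: 0.088
finger_force: 0.0
```

```bash
python3 - <<'E'
from h import *
c=camera_info("wrist");f=grab_frame("wrist");cv2.imwrite("pics/w5.png",f)
hsv=cv2.cvtColor(f,cv2.COLOR_BGR2HSV)
print(proj(c,[.622,.231,.023]));
for k in blobs((hsv[...,0]<10)&(hsv[...,1]>130)&(hsv[...,2]>120),20): print(k.mean(0),ray(c,k.mean(0),.022))
m=((hsv[...,1]<60)&(hsv[...,2]>100))
for k in blobs(m,200): print(k.mean(0),cv2.minEnclosingCircle((ray(c,k,.023)*1000).astype(np.float32)))
go(.622,.231,.2)
E
```

```text
[[278.75345401 192.57942339]]
[287.68907563 360.08403361] ((577.215576171875, 7.701117515563965), 34.41057205200195)
[278.70121951 187.48780488] ((622.7178955078125, 235.73641967773438), 31.429603576660156)
travel cm [ 0.22 -0.09 -0.15] turn 0 j6 31.2 tcp [0.6224 0.2287 0.1985]
```

View pics/w5.png

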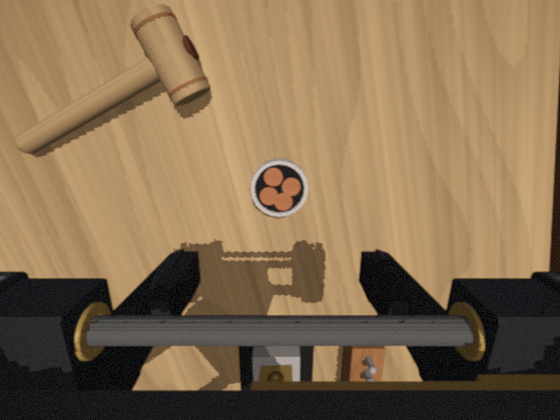

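The tin is at (279,188), clear all round. The mallet head is at (170,55) and its butt at (27,142).

Call:
apply_moves --deltas '[{"travel":[0.5,-0.1,4],"turn":0},{"travel":[0.5,-0.1,8.5],"turn":0},{"travel":[0.5,-0.1,13],"turn":0},{"travel":[0.5,-0.1,16],"turn":0},{"travel":[0.5,-0.1,17.3],"turn":0},{"travel":[0.5,-0.1,17.9],"turn":0},{"travel":[0.5,-0.1,17.9],"turn":0},{"travel":[0.5,-0.1,17.9],"turn":0}]'

```text
time: 20.45
tcp_pos: [0.6242, 0.236, 0.0224]
tcp_rot: [[0.226, 0.974, 0.003], [0.974, -0.226, 0.001], [0.002, 0.003, -1.0]]
ft_force: [0.6, -0.5, 0.7]
gripper_width: 0.0881
finger_force: 0.0
```

Call:
apply_moves --deltas '[{"travel":[0,0,0],"turn":0},{"travel":[0,0,0],"turn":0},{"travel":[0,0,0],"turn":0},{"travel":[0,0,0],"turn":0},{"travel":[0,0,0],"turn":0},{"travel":[0,0,0],"turn":0}]' --jaw 40 --newtons 15

```text
time: 21.05
tcp_pos: [0.6227, 0.2359, 0.0209]
tcp_rot: [[0.226, 0.974, 0.001], [0.974, -0.226, 0.0], [0.0, 0.001, -1.0]]
ft_force: [-1.0, -0.4, 4.1]
gripper_width: 0.0595
finger_force: 15.0
```

Call:
apply_moves --deltas '[{"travel":[0,0,-1],"turn":0},{"travel":[0,0,-2.5],"turn":0},{"travel":[0,0,-4],"turn":0},{"travel":[0,0,-5],"turn":0},{"travel":[0,0,-5],"turn":0}]'

```text
time: 21.55
tcp_pos: [0.6242, 0.2364, 0.0734]
tcp_rot: [[0.226, 0.974, 0.005], [0.974, -0.226, 0.002], [0.003, 0.004, -1.0]]
ft_force: [0.6, 0.5, -0.7]
gripper_width: 0.0598
finger_force: 15.0
```

```bash
python3 - <<'E'
from h import *
s=read_state();print(s["gripper_width"],s["ft_force"],s["wrist_torque"])
go(.590,.115,.05,-13)
E
```

```text
0.05975119259227138 [ 0.6092469   0.53352243 -0.70895728] [-0.10161265  0.07888205  0.00579404]
travel cm [-12.6   -0.61   2.3 ] turn -0.0 j6 31.6 tcp [0.6242 0.2364 0.0734]
```

Call:
apply_moves --deltas '[{"travel":[-2,-0.1,0],"turn":0},{"travel":[-5,-0.2,0],"turn":0},{"travel":[-8,-0.4,0],"turn":0},{"travel":[-11,-0.5,0],"turn":0},{"travel":[-12.5,-0.6,0],"turn":0},{"travel":[-12.5,-0.6,1.5],"turn":0},{"travel":[-12.5,-0.6,3.5],"turn":0},{"travel":[-12.5,-0.6,4],"turn":0},{"travel":[-12.5,-0.6,4],"turn":0},{"travel":[-12.5,-0.6,4],"turn":0}]'

```text
time: 22.55
tcp_pos: [0.5885, 0.1159, 0.0301]
tcp_rot: [[0.225, 0.974, -0.0], [0.974, -0.225, 0.0], [0.0, -0.0, -1.0]]
ft_force: [-0.2, 0.1, -1.4]
gripper_width: 0.0594
finger_force: 15.0
```

```bash
python3 - <<'E'
from h import *
go(.590,.115,.021,-13)
E
```

```text
travel cm [-0.06  0.16  0.91] turn 0.0 j6 21.8 tcp [0.5885 0.1159 0.0301]
```

Call:
apply_moves --deltas '[{"travel":[0,0.1,0.5],"turn":0},{"travel":[0,0.1,0.8],"turn":0},{"travel":[0,0.1,0.9],"turn":0},{"travel":[0,0.1,0.9],"turn":0},{"travel":[0,0.1,0.9],"turn":0}]'

```text
time: 23.05
tcp_pos: [0.5893, 0.1151, 0.0213]
tcp_rot: [[0.226, 0.974, 0.0], [0.974, -0.226, 0.0], [0.0, 0.0, -1.0]]
ft_force: [-0.9, 0.4, -1.4]
gripper_width: 0.0598
finger_force: 15.0
```

Call:
apply_moves --deltas '[{"travel":[0,0,0],"turn":0},{"travel":[0,0,0],"turn":0},{"travel":[0,0,0],"turn":0},{"travel":[0,0,0],"turn":0},{"travel":[0,0,-1],"turn":0},{"travel":[0,0,-5],"turn":0},{"travel":[0,0,-10],"turn":0},{"travel":[0,0,-15],"turn":0},{"travel":[0,0,-18],"turn":0},{"travel":[0,0,-18],"turn":0},{"travel":[0,0,-18],"turn":0}]' --jaw 100

```text
time: 24.15
tcp_pos: [0.5898, 0.1151, 0.2028]
tcp_rot: [[0.226, 0.974, 0.003], [0.974, -0.226, 0.0], [0.001, 0.003, -1.0]]
ft_force: [-0.6, -0.5, -0.7]
gripper_width: 0.0882
finger_force: 0.0
```

```bash
python3 - <<'E'
from h import *
# mallet from top: head (140,192), butt(152,257)
h=np.array([.558,.375]);b=np.array([.377,.335]);a=np.degrees(np.arctan2(*(h-b)[::-1]));print(a,np.linalg.norm(h-b))
g=h-.045*(h-b)/np.linalg.norm(h-b);print(g)
go(*g,.22,a+90)
E
```

```text
12.461755920553786 0.18536720314014563
[0.51406019 0.36528954]
travel cm [ 22.66 -13.02  -1.73] turn 64.5 j6 21.7 tcp [0.5898 0.1151 0.2028]
```

Call:
apply_moves --deltas '[{"travel":[5,-3,-2],"turn":8},{"travel":[9.5,-5.5,-2],"turn":16},{"travel":[14,-8,-2],"turn":24},{"travel":[18,-10.5,-2],"turn":32},{"travel":[22,-12.5,-2],"turn":40},{"travel":[22.7,-13,-2],"turn":48},{"travel":[22.7,-13,-2],"turn":56},{"travel":[22.7,-13,-2],"turn":64.5},{"travel":[22.7,-13,-2],"turn":64.5},{"travel":[22.7,-13,-2],"turn":64.5},{"travel":[22.7,-13,-2],"turn":64.5}]'

```text
time: 25.25
tcp_pos: [0.5135, 0.365, 0.2201]
tcp_rot: [[0.976, 0.218, -0.002], [0.218, -0.976, -0.001], [-0.002, 0.001, -1.0]]
ft_force: [0.4, -0.3, 0.1]
gripper_width: 0.0881
finger_force: 0.0
```

```bash
python3 - <<'E'
from h import *
import json
c=camera_info("wrist");f=grab_frame("wrist");cv2.imwrite("pics/w6.png",f)
json.dump({k:np.array(v).tolist() for k,v in c.items()},open("w6.json","w"))
go(.514,.365,.22)
E
```

```text
travel cm [0.03 0.01 0.04] turn 0 j6 110.6 tcp [0.5137 0.3651 0.2204]
```

View pics/w6.png

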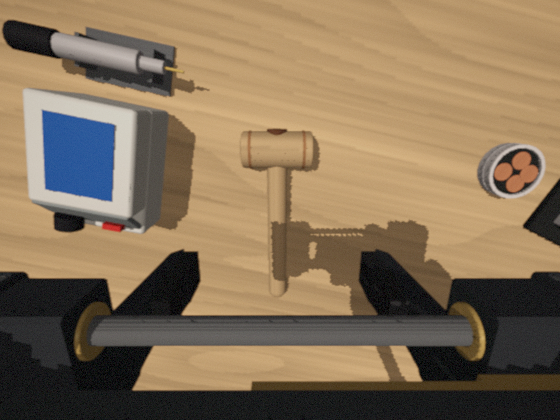

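```bash
python3 - <<'E'
from h import *
import json
c=json.load(open("w6.json"))
h=ray(c,(277,150),.02)[0];b=ray(c,(278,296),.014)[0];print("head",h,"butt",b,np.linalg.norm(h-b))
a=np.degrees(np.arctan2(*(h-b)[::-1]));print("axis",a)
R=read_state()["tcp_rot"];u=(h-b)/np.linalg.norm(h-b)
g=h-.045*u
for p,z in(((165,112),.086),((150,205),.086),((146,228),.0),((127,85),.086),((128,215),.086),((165,112),.0)):
    w=ray(c,p,z)[0];print(p,z,w.round(3),"rel grasp x,y",(R[:2,:2].T@(w-g)).round(3))
go(*g,.21,a+90)
E
```

```text
head [0.55406686 0.37802167] butt [0.36987279 0.3360449 ] 0.18891666180720662
axis 12.838124344354735
(165, 112) 0.086 [0.572 0.478] rel grasp x,y [ 0.084 -0.094]
(150, 205) 0.086 [0.487 0.483] rel grasp x,y [ 0.002 -0.117]
(146, 228) 0.0 [0.421 0.518] rel grasp x,y [-0.054 -0.165]
(127, 85) 0.086 [0.586 0.51 ] rel grasp x,y [ 0.105 -0.122]
(128, 215) 0.086 [0.473 0.502] rel grasp x,y [-0.007 -0.139]
(165, 112) 0.0 [0.565 0.508] rel grasp x,y [ 0.084 -0.125]
travel cm [-0.27 -0.37  1.04] turn -0.3 j6 110.6 tcp [0.5137 0.3651 0.2204]
```

The mallet head is at (277,150) and its butt at (278,296), in line with the tool. The control box stays about 25 mm outside the gripper body.

Call:
apply_moves --deltas '[{"travel":[-0.2,-0.3,5],"turn":-0.3},{"travel":[-0.2,-0.3,10],"turn":-0.3},{"travel":[-0.2,-0.3,14.5],"turn":-0.3},{"travel":[-0.2,-0.3,18],"turn":-0.3},{"travel":[-0.2,-0.3,19.4],"turn":-0.3},{"travel":[-0.2,-0.3,19.9],"turn":-0.3},{"travel":[-0.2,-0.3,19.9],"turn":-0.3},{"travel":[-0.2,-0.3,19.9],"turn":-0.3}]' --jaw 60

```text
time: 26.1
tcp_pos: [0.513, 0.3691, 0.0246]
tcp_rot: [[0.975, 0.221, 0.003], [0.221, -0.975, 0.002], [0.004, -0.001, -1.0]]
ft_force: [0.6, 1.3, -0.1]
gripper_width: 0.0534
finger_force: 0.0
```

Call:
apply_moves --deltas '[{"travel":[0,0,0],"turn":0},{"travel":[0,0,0],"turn":0},{"travel":[0,0,0],"turn":0},{"travel":[0,0,0],"turn":0},{"travel":[0,0,0],"turn":0},{"travel":[0,0,0],"turn":0},{"travel":[0,0,0],"turn":0}]' --jaw 5 --newtons 40

```text
time: 26.8
tcp_pos: [0.5114, 0.3681, 0.0227]
tcp_rot: [[0.975, 0.221, 0.0], [0.221, -0.975, 0.0], [0.0, -0.0, -1.0]]
ft_force: [-0.6, -2.4, 5.4]
gripper_width: 0.0207
finger_force: 40.0
```

Call:
apply_moves --deltas '[{"travel":[0,0,-1],"turn":0},{"travel":[0,0,-4],"turn":0},{"travel":[0,0,-8],"turn":0},{"travel":[0,0,-12],"turn":0},{"travel":[0,0,-15],"turn":0},{"travel":[0,0,-15],"turn":0}]'

```text
time: 27.4
tcp_pos: [0.5141, 0.37, 0.1782]
tcp_rot: [[0.975, 0.221, 0.008], [0.221, -0.975, 0.006], [0.01, -0.004, -1.0]]
ft_force: [1.2, 0.5, -2.4]
gripper_width: 0.0209
finger_force: 40.0
```

```bash
python3 - <<'E'
from h import *
s=read_state();print(s["gripper_width"],s["ft_force"],s["wrist_torque"])
go(.4908,-.1164,.17,77)
E
```

```text
0.02085888237955964 [ 1.16781266  0.47835757 -2.4064218 ] [0.02888794 0.14182717 0.04487651]
travel cm [-13.03  46.93   0.52] turn 25.8 j6 110.7 tcp [0.5141 0.37   0.1782]
```

Call:
apply_moves --deltas '[{"travel":[-0.8,3,0],"turn":2},{"travel":[-2,7,0],"turn":5},{"travel":[-3.2,11.5,0],"turn":8},{"travel":[-4.4,16,0],"turn":11},{"travel":[-5.7,20.5,0],"turn":14},{"travel":[-7,25,0],"turn":17},{"travel":[-8.2,29.5,0],"turn":20},{"travel":[-9.4,34,0],"turn":23},{"travel":[-10.6,38.5,0],"turn":25.8},{"travel":[-11.8,42.5,0],"turn":25.8},{"travel":[-12.7,45.5,0],"turn":25.8},{"travel":[-13,46.9,0],"turn":25.8},{"travel":[-13,46.9,3],"turn":25.8},{"travel":[-13,46.9,7],"turn":25.8},{"travel":[-13,46.9,11],"turn":25.8},{"travel":[-13,46.9,13],"turn":25.8},{"travel":[-13,46.9,13.5],"turn":25.8},{"travel":[-13,46.9,13.5],"turn":25.8},{"travel":[-13,46.9,13.5],"turn":25.8},{"travel":[-13,46.9,13.5],"turn":25.8}]'

```text
time: 29.4
tcp_pos: [0.4896, -0.1183, 0.0388]
tcp_rot: [[0.974, -0.225, 0.003], [-0.225, -0.974, -0.001], [0.003, 0.0, -1.0]]
ft_force: [0.4, 0.3, -2.4]
gripper_width: 0.0209
finger_force: 40.0
```

```bash
python3 - <<'E'
from h import *
go(.4908,-.1164,.023,77)
E
```

```text
travel cm [ 0.07 -0.22  1.58] turn -0.0 j6 86.6 tcp [ 0.4896 -0.1183  0.0388]
```

Call:
apply_moves --deltas '[{"travel":[0.1,-0.1,0.8],"turn":0},{"travel":[0.1,-0.1,1.2],"turn":0},{"travel":[0.1,-0.1,1.5],"turn":0},{"travel":[0.1,-0.1,1.6],"turn":0},{"travel":[0.1,-0.1,1.6],"turn":0},{"travel":[0.1,-0.1,1.6],"turn":0}]'

```text
time: 30.0
tcp_pos: [0.4892, -0.1173, 0.0226]
tcp_rot: [[0.974, -0.226, -0.001], [-0.226, -0.974, 0.0], [-0.001, -0.0, -1.0]]
ft_force: [-5.2, 0.6, 11.3]
gripper_width: 0.0209
finger_force: 40.0
```

Call:
apply_moves --deltas '[{"travel":[0,0,0],"turn":0},{"travel":[0,0,0],"turn":0},{"travel":[0,0,0],"turn":0},{"travel":[0,0,0],"turn":0},{"travel":[0,0,-1],"turn":0},{"travel":[0,0,-5],"turn":0},{"travel":[0,0,-10],"turn":0},{"travel":[0,0,-15],"turn":0},{"travel":[-5,0,-20],"turn":0},{"travel":[-8,3,-24],"turn":0},{"travel":[-8,8,-24],"turn":0},{"travel":[-8,13,-24],"turn":0},{"travel":[-8,18,-24],"turn":0},{"travel":[-8,23,-24],"turn":0},{"travel":[-8,28,-24],"turn":0},{"travel":[-8,30,-24],"turn":0},{"travel":[-8,30,-24],"turn":0}]' --jaw 60

```text
time: 31.7
tcp_pos: [0.3423, -0.3952, 0.2618]
tcp_rot: [[0.973, -0.23, -0.0], [-0.23, -0.973, -0.002], [0.0, 0.002, -1.0]]
ft_force: [0.1, 0.3, 0.1]
gripper_width: 0.0528
finger_force: 0.0
```

```bash
python3 - <<'E'
from h import *
c=camera_info("top");f=grab_frame("top");g=grab_frame("scene");cv2.imwrite("pics/t4.png",f)
a=cv2.resize(f[125:275,200:400],None,fx=4,fy=4,interpolation=cv2.INTER_CUBIC)
ca=np.array([.5634,-.0018]);t=np.radians(-13);ex=np.array([np.cos(t),np.sin(t)]);ey=np.array([-ex[1],ex[0]])
for d,z in(((.11,0),.066),((0,.12),.023),((0,-.128),.02),((-.191,-.128),.011)):
    p=proj(c,[*(ca+d[0]*ex+d[1]*ey),z])[0];q=((p-[200,125])*4).astype(int);cv2.drawMarker(a,tuple(map(int,q)),(255,0,255),0,14,1);print(d,p.round(1))
cv2.imwrite("pics/t4c.png",a)
E
```

```text
(0.11, 0) [284.2 151.7]
(0, 0.12) [232.8 182.1]
(0, -0.128) [318.8 203.8]
(-0.191, -0.128) [302.2 270.5]
```

View pics/t4c.png

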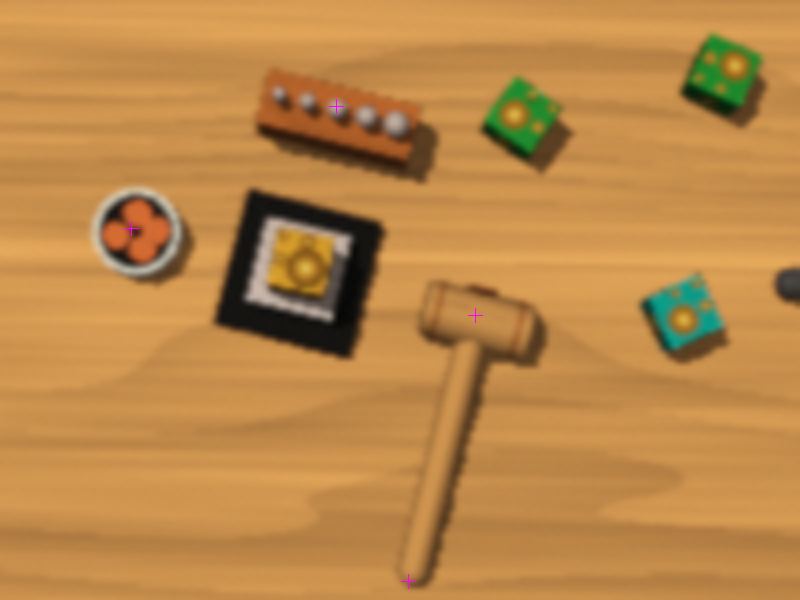

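Every target marker lies within about 5 mm of its object, and everything is released, flat and square. I'm handing the job in.

```bash
python3 -c "
from cell import *
print(finish_job())"
```

```text
the job is handed in; nothing more can be done
None
```

I set out the bench as asked and handed the job in at about 32 s of the 120 s; in the final top view everything stood within about 5 mm of its target and the hammer was left alone, but the hand-in returned no verdict.

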